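# Shake-test sealed modules and hold the rattling one to the scanner

### The arm

A 6-joint arm with a two-finger parallel gripper is mounted at the origin on the work surface. World frame = base frame: x ahead of the robot, y to its left, z up, the work surface at z = 0. Lengths are in mm, angles in degrees, forces in N, time in s.
With the tool pointing down it reaches from about 300 to 775 mm from the base axis. Payload 14.6 kg.
Tool frame: the origin (TCP) lies between the finger pads, 19 mm behind the fingertips; this is the grasp point; z points along the fingers, y is the line along which they close (so a half turn about z gives the same grasp; the last joint's range is limited). The gripper opens to 94 mm and grips with 3 to 60 N. Pads are 16 mm wide; open, the fingers measure 119 mm over their backs; the gripper's body (75 mm by 177 mm) begins 78 mm behind the grasp point.
Start: joints at [73.018, 17.183, 87.147, -0, 75.671, -3.816], TCP at [125.279, 535.532, 224.246] pointing down, gripper open.
Joint ranges: [-173.82, 173.82], [-45.26, 126.66], [13.44, 144.39], [-59.66, 239.66], [0, 175.72], [-146.38, 146.38]. Speed limits (degrees/s): [127.2, 127.2, 147.25, 180, 180, 180].

### API

Orientations are given as a 3x3 rotation matrix whose columns are the frame's x, y, z axes.
In Python, from bench import ctrl gives the robot as it stands.
- The arm moves only by the tool carry_out, never from a script. Its argument "motion" is a list of rows, each an object with "angular": the turn, a rotation vector about the tool's x, y, z scaled (see below), a list of three; "translation": the shift along the tool's x, y, z scaled (see below), a list of three; "grip": the opening, from 0 (shut) to 1 (fully open). In form: [{"angular": [rx, ry, rz], "translation": [x, y, z], "grip": grip}, ...]. A call has 1 to 10 rows; each row is the pose to reach, as a shift and turn from the pose commanded when the call began, along the tool's axes at that moment; what a row does not reach only later rows make up. The controller multiplies each number of a shift by 100 mm and each number of a turn by pi/2 rad. A row lasts 1/10 s, in which the tool goes at most 50 mm and 8.59 degrees, less where a joint would pass 70% of its speed; a pose out of reach is approached as far as the arm can. A call with a number of a shift or a turn outside -1 to 1 is refused whole. A call with a gripper value outside its range is refused whole. The fingers move at their own pace and stop on an object; "grip_force" is the grip in N (left out, the last holds). Time passes only in rows, so rows that repeat a pose let the fingers close. It gives the time, the measured TCP pose, the force, the opening and the grip force at its end, in the units of the state.
- ctrl.state(): the state, without advancing time (a new reading comes with each control period).
- ctrl.snapshot(name): name is "scene" or "top"; returns the picture (400x640x3 uint8, blue, green, red); there is no depth.
- ctrl.camera_params(name): a dict with "fx", "fy", "cx", "cy" (pixels), "R" (3x3) and "t" (3): a world point X has camera coordinates R X + t. Camera axes: x right, y down, z forward; pixel columns grow to the right and rows downward; lengths in mm; the calibration is good to about 2 mm. A picture is of the moment at which its call begins. camera_params takes no time and is no camera call.
- ctrl.hand_in(): hands the job in; it is judged then, once.
The state is a dict: "time_s": time; "q": joint angles; "qvel": joint speeds; "joint_efforts": joint torques, N m; "tcp_pos": TCP position; "eef_rot": TCP orientation; "contact_force": force on the tool from outside, world axes, zero at the start; "moment": the same for the moment, N m; "gripper_width": finger opening in mm; "gripper_force": force on a finger pad.
Only numpy, scipy, OpenCV 4.12 (cv2) and the standard library are available. Lean on these libraries where they do the work, as an engineer would, in place of code of your own. Each camera call takes 0.05 s, during which the arm holds its last target. There are 200 camera calls.

### The job

Set the logging keypad for a reject by pressing its keys fully down one at a time, yellow, then red, then green. Then pick up the three sealed modules one after another and shake each briskly to and fro along its length, putting a silent one back down where it stood, until you find the one with the loose part that rattles. Finish while holding that one out in front of the scanner, level and lid up, its barcode end squarely facing the middle of the black window about 80 mm away, and keep holding it there; leave the other things on the bench alone.

Things in the scene. Friction and masses are not known exactly. Their poses are not given: they have to be found in the camera images.
- case_a: one of three like sealed grey modules, 130 x 60 x 45 mm (x, y, z), 0.25 to 0.6 kg (weight tells nothing), lid up in a row on a 2 mm mat. Origin: centre of underside, z up. +x end: white barcode label, orange strip on the lid beside it, up to 0.4 rad off world +x; -x end: socket, 5 mm out. Grip mid-length across the 60 mm sides from above, TCP 30 mm over the table, 60 N
- case_a_center (a point): middle of case_a, 22.5 mm above its underside, body axes. One of the three, any, hides a loose round 150 g part that slides and rolls 30 mm either way from the middle along x, 9 mm along y. 80 mm strokes along x at 0.3 m/s throw it end to end. Stopped level after a +x and after a -x stroke, the moment about y on the tool is about 0.09 N m more after +x; sound ones: 0
- case_a_label (a point): centre of the barcode-label end face of case_a, 65 mm along +x from its middle, 22.5 mm above its underside, axes as the body's
- case_b: one of three like sealed grey modules, 130 x 60 x 45 mm (x, y, z), 0.25 to 0.6 kg (weight tells nothing), lid up in a row on a 2 mm mat. Origin: centre of underside, z up. +x end: white barcode label, orange strip on the lid beside it, up to 0.4 rad off world +x; -x end: socket, 5 mm out. Grip mid-length across the 60 mm sides from above, TCP 30 mm over the table, 60 N
- case_b_center (a point): middle of case_b, 22.5 mm above its underside, body axes. One of the three, any, hides a loose round 150 g part that slides and rolls 30 mm either way from the middle along x, 9 mm along y. 80 mm strokes along x at 0.3 m/s throw it end to end. Stopped level after a +x and after a -x stroke, the moment about y on the tool is about 0.09 N m more after +x; sound ones: 0
- case_b_label (a point): centre of the barcode-label end face of case_b, 65 mm along +x from its middle, 22.5 mm above its underside, axes as the body's
- case_c: one of three like sealed grey modules, 130 x 60 x 45 mm (x, y, z), 0.25 to 0.6 kg (weight tells nothing), lid up in a row on a 2 mm mat. Origin: centre of underside, z up. +x end: white barcode label, orange strip on the lid beside it, up to 0.4 rad off world +x; -x end: socket, 5 mm out. Grip mid-length across the 60 mm sides from above, TCP 30 mm over the table, 60 N
- case_c_center (a point): middle of case_c, 22.5 mm above its underside, body axes. One of the three, any, hides a loose round 150 g part that slides and rolls 30 mm either way from the middle along x, 9 mm along y. 80 mm strokes along x at 0.3 m/s throw it end to end. Stopped level after a +x and after a -x stroke, the moment about y on the tool is about 0.09 N m more after +x; sound ones: 0
- case_c_label (a point): centre of the barcode-label end face of case_c, 65 mm along +x from its middle, 22.5 mm above its underside, axes as the body's
- scanner: fixed hands-free barcode scanner on its stand at the far side of the bench: base 100 x 86 mm, white head 56 x 84 mm reaching from 66 to 170 mm above the table. Origin at the table under the head, z up; its black window looks along -x of its own frame, roughly to the robot (up to 0.3 rad off)
- scanner_window (a point): centre of the scanner's black window, 115 mm above the table, 30 mm along -x from the scanner's origin, axes as the scanner's: in front of the window is -x
- keypad: fixed grey keypad 76 x 150 x 26 mm (x, y, z), origin at the table under its centre, its y along the row of three round spring keys: from the robot green on the left (+45 mm in y), yellow in the middle, red on the right (-45 mm)
- key_yellow (a joint): travel of the yellow key in m: 0 up, 0.006 fully down; counts as pressed from 0.004. Fully down takes about 4 N; it springs back when let go
- key_yellow_top (a point): centre of the top face of the yellow key (28 mm across, 48 mm above the table when up), which is pushed straight down
- key_red (a joint): travel of the red key in m: 0 up, 0.006 fully down; counts as pressed from 0.004. Fully down takes about 4 N; it springs back when let go
- key_red_top (a point): centre of the top face of the red key (28 mm across, 48 mm above the table when up), which is pushed straight down
- key_green (a joint): travel of the green key in m: 0 up, 0.006 fully down; counts as pressed from 0.004. Fully down takes about 4 N; it springs back when let go
- key_green_top (a point): centre of the top face of the green key (28 mm across, 48 mm above the table when up), which is pushed straight down
- multimeter: orange handheld multimeter lying flat, 150 x 76 x 42 mm, 0.36 kg, origin at the centre of its underside: leave it alone
- reel: blue and silver solder reel standing on its flange, 64 mm across, 52 mm high, origin at the centre of its underside: leave it alone
- parts_bin: red open parts bin with capacitors, 130 x 100 x 50 mm, origin at the centre of its underside: leave it alone

How it is judged (in metres and radians):
On the way, in this order (a step that is already met when the one before it is completed fails the run):
1. the yellow key is pressed down, alone (value of joint key_yellow above 0.004 m and value of joint each of key_red, key_green below 0.0015 m), for 0.04 s.
2. the red key is pressed down, alone (value of joint key_red above 0.004 m and value of joint each of key_yellow, key_green below 0.0015 m), for 0.04 s.
3. the green key is pressed down, alone (value of joint key_green above 0.004 m and value of joint each of key_yellow, key_red below 0.0015 m), for 0.04 s.
4. the module with the loose part is off the mat and being shaken: the part runs to the label end (height (world z) of core above 0.055 m and ((distance between core and case_a_center below 0.045 m and x of core in the frame of case_a_center above 0.015 m) or (distance between core and case_b_center below 0.045 m and x of core in the frame of case_b_center above 0.015 m) or (distance between core and case_c_center below 0.045 m and x of core in the frame of case_c_center above 0.015 m))).
5. still shaken in the air: the part runs to the socket end (height (world z) of core above 0.055 m and ((distance between core and case_a_center below 0.045 m and x of core in the frame of case_a_center below -0.015 m) or (distance between core and case_b_center below 0.045 m and x of core in the frame of case_b_center below -0.015 m) or (distance between core and case_c_center below 0.045 m and x of core in the frame of case_c_center below -0.015 m))).
6. still shaken in the air: the part runs to the label end again (all of step 4).
At the end, for the whole second after the job is handed in: the rattling module is held still and level (0.2 rad) by the fingers alone, its label end 40 to 120 mm before the scanner window, within 30 mm of its middle sideways and in height, square within 0.26 rad; the silent two stand lid up, let go, within 50 mm of their starts (((distance between core and case_a_center below 0.045 m and contact force between case_a and the fingers above 3 N and contact force between case_a and scanner below 0.3 N and height (world z) of case_a_center above 0.07 m and linear speed of case_a below 0.05 m/s and angle between case_a's own z axis and vertical below 0.2 rad and angle between the x axis of case_a and the x axis of scanner, either way round below 0.26 rad and x of case_a_label in the frame of scanner_window between -0.12 and -0.04 m and y of case_a_label in the frame of scanner_window between -0.03 and 0.03 m and z of case_a_label in the frame of scanner_window between -0.03 and 0.03 m and height (world z) of each of case_b, case_c below 0.008 m and angle between each of case_b, case_c's own z axis and vertical below 0.1 rad and distance of each of case_b, case_c from where it was at the start of the episode below 0.05 m and linear speed of each of case_b, case_c below 0.02 m/s and contact force between each of case_b, case_c and the fingers below 0.1 N) or (distance between core and case_b_center below 0.045 m and contact force between case_b and the fingers above 3 N and contact force between case_b and scanner below 0.3 N and height (world z) of case_b_center above 0.07 m and linear speed of case_b below 0.05 m/s and angle between case_b's own z axis and vertical below 0.2 rad and angle between the x axis of case_b and the x axis of scanner, either way round below 0.26 rad and x of case_b_label in the frame of scanner_window between -0.12 and -0.04 m and y of case_b_label in the frame of scanner_window between -0.03 and 0.03 m and z of case_b_label in the frame of scanner_window between -0.03 and 0.03 m and height (world z) of each of case_a, case_c below 0.008 m and angle between each of case_a, case_c's own z axis and vertical below 0.1 rad and distance of each of case_a, case_c from where it was at the start of the episode below 0.05 m and linear speed of each of case_a, case_c below 0.02 m/s and contact force between each of case_a, case_c and the fingers below 0.1 N) or (distance between core and case_c_center below 0.045 m and contact force between case_c and the fingers above 3 N and contact force between case_c and scanner below 0.3 N and height (world z) of case_c_center above 0.07 m and linear speed of case_c below 0.05 m/s and angle between case_c's own z axis and vertical below 0.2 rad and angle between the x axis of case_c and the x axis of scanner, either way round below 0.26 rad and x of case_c_label in the frame of scanner_window between -0.12 and -0.04 m and y of case_c_label in the frame of scanner_window between -0.03 and 0.03 m and z of case_c_label in the frame of scanner_window between -0.03 and 0.03 m and height (world z) of each of case_a, case_b below 0.008 m and angle between each of case_a, case_b's own z axis and vertical below 0.1 rad and distance of each of case_a, case_b from where it was at the start of the episode below 0.05 m and linear speed of each of case_a, case_b below 0.02 m/s and contact force between each of case_a, case_b and the fingers below 0.1 N))); the arm keeps its last pose, push and grip.
It fails at once if two keys are down at once (value of joint each of key_yellow, key_red above 0.003 m or value of joint each of key_red, key_green above 0.003 m or value of joint each of key_yellow, key_green above 0.003 m).
It fails at once if a module is dropped or thrown ((height (world z) of case_a above 0.02 m and contact force between case_a and the fingers below 0.1 N and linear speed of case_a above 0.3 m/s) or (height (world z) of case_b above 0.02 m and contact force between case_b and the fingers below 0.1 N and linear speed of case_b above 0.3 m/s) or (height (world z) of case_c above 0.02 m and contact force between case_c and the fingers below 0.1 N and linear speed of case_c above 0.3 m/s)).
It fails at once if the multimeter, the reel or the parts bin is pushed away by more than 25 mm (distance of any of multimeter, reel, parts_bin from where it was at the start of the episode above 0.025 m).
It also fails if it takes over 72 s, if anything falls off the work surface, if the arm or the gripper's body presses on something with over 40 N, if the wrist force passes 120 N, or if a joint passes its speed limit or range.

## Working session

There is one attempt and no reset: what is moved stays moved. The work goes in short steps, Python scripts to look and compute and a tool call to move; the robot and the scene stay as the last step left them, time stands still between calls to the robot, and variables do not carry over. Pictures are saved under pics/ and viewed, at most 10 in all, crops included, and the job is handed in when it is done.

Besides the shell and the picture viewer there is one more tool, called by a JSON object that holds its "fn" and its "kwargs", one argument or row to a line. carry_out: Moves the arm, as the interface text tells. Shifts and turns lie within -1 to 1; 1 stands for 100 mm of shift or pi/2 rad of turn. Its arguments: {"type":"object","properties":{"motion":{"type":"array"},"grip_force":{"type":"number"}},"required":["motion"]}

```bash
ls; mkdir -p pics; python3 - <<'E'
from bench import ctrl
import cv2,json,numpy as np
for n in("scene","top"):
    cv2.imwrite(f"pics/{n}0.png",ctrl.snapshot(n)); p=ctrl.camera_params(n); print(n,{k:np.round(v,3).tolist() for k,v in p.items()})
print(ctrl.state())
E
```

```text
pics
scene {'fx': 370.171, 'fy': 370.171, 'cx': 323.054, 'cy': 189.756, 'R': [[0.075, 0.997, 0.011], [0.858, -0.059, -0.511], [-0.508, 0.048, -0.86]], 't': [36.974, -477.529, 1651.098]}
top {'fx': 382.76, 'fy': 382.76, 'cx': 321.367, 'cy': 197.436, 'R': [[-0.013, -1.0, 0.006], [-0.993, 0.012, -0.117], [0.117, -0.008, -0.993]], 't': [-76.752, 606.299, 1264.719]}
{'time_s': 0.1, 'q': array([ 7.30174381e+01,  1.72124247e+01,  8.71759499e+01,  7.86724899e-04,
        7.56706091e+01, -3.81609104e+00]), 'qvel': array([ 0.02451759, -0.08238055, -0.08743134,  0.08837111,  0.0027679 ,
       -0.08308002]), 'joint_efforts': array([-2.08204224e-04, -5.32631993e+01, -3.53285229e+01,  7.09128915e-02,
        2.34872365e-02, -8.33913828e-05]), 'tcp_pos': array([125.21891593, 535.33823186, 223.74911343]), 'eef_rot': array([[-9.73711577e-01,  2.27784254e-01, -3.13408607e-04],
       [ 2.27784454e-01,  9.73711087e-01, -9.80682124e-04],
       [ 8.17854892e-05, -1.02629115e-03, -9.99999470e-01]]), 'contact_force': array([-0.20093625,  0.00537274, -0.04557314]), 'moment': array([-0.00848251,  0.05667556, -0.00679243]), 'gripper_force': 0.0, 'gripper_width': 93.73136437425185}
```

View pics/top0.png

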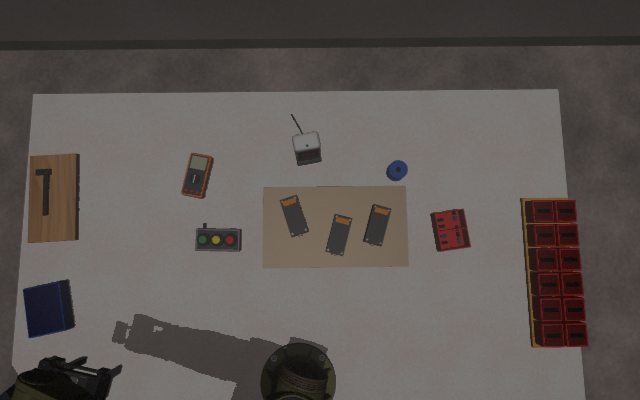

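View pics/scene0.png

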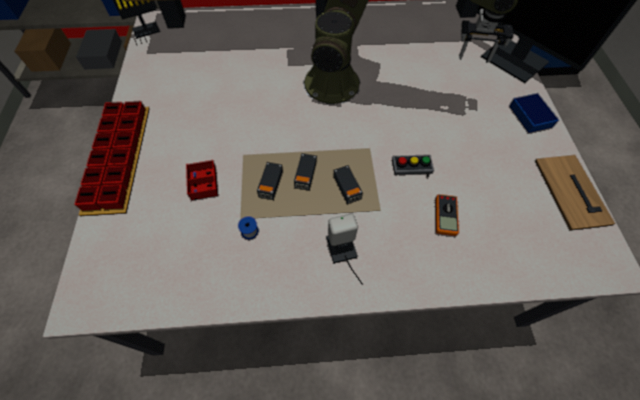

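The top view shows the keypad at (218,239), the modules at (294,215), (339,235) and (377,225), and the scanner at (307,148). The orange strips are on the far side of each module. The scene view shows the same layout from the far side, with the scanner at (342,230). Next I'll measure positions.

```bash
cat > h.py <<'E'
import cv2,numpy as np
from bench import ctrl
def ray(n,uv):
    p=ctrl.camera_params(n);R=np.array(p["R"]);t=np.array(p["t"])
    d=R.T@np.array([(uv[0]-p["cx"])/p["fx"],(uv[1]-p["cy"])/p["fy"],1]);return -R.T@t,d
def onz(n,uv,z):
    o,d=ray(n,uv);return o+d*(z-o[2])/d[2]
def tri(a,b):
    (o1,d1),(o2,d2)=ray("top",a),ray("scene",b)
    s=np.linalg.lstsq(np.c_[d1,-d2],o2-o1,rcond=None)[0];p,q=o1+s[0]*d1,o2+s[1]*d2
    return (p+q)/2,np.linalg.norm(p-q)
def blobs(m,amin=15):
    n,l,s,c=cv2.connectedComponentsWithStats(m.astype(np.uint8));return [(c[i],s[i],l==i) for i in range(1,n) if s[i][4]>=amin]
E
python3 - <<'E'
from h import *
np.set_printoptions(precision=1,suppress=True)
box={"top":(180,100,420,280),"scene":(180,130,480,280)}
T={}
for n in box:
    im=cv2.imread(f"pics/{n}0.png");hsv=cv2.cvtColor(im,cv2.COLOR_BGR2HSV);H,S,V=[hsv[...,i].astype(int) for i in range(3)]
    x0,y0,x1,y1=box[n];roi=np.zeros(H.shape,bool);roi[y0:y1,x0:x1]=1
    ms={"yel":(H>22)&(H<38)&(S>150)&(V>100),"red":((H<8)|(H>172))&(S>150)&(V>80),"grn":(H>40)&(H<85)&(S>90),"ora":(H>=8)&(H<20)&(S>170)&(V>90),"dark":(V<80)&(S<120)}
    for k,m in ms.items():
        for c,s,l in blobs(m&roi):
            z=48 if k in("yel","red","grn") else 47
            r=cv2.minAreaRect(np.argwhere(l)[:,::-1].astype(np.float32))
            print(n,k,c,s[4],"world",onz(n,c,z)[:2],"rect",np.round(r[0],1),np.round(r[1],1))
a=cv2.imread("pics/top0.png")[125:270,185:400];b=cv2.imread("pics/scene0.png")[145:270,235:450]
a=cv2.resize(a,None,fx=3.6,fy=3.6,interpolation=cv2.INTER_CUBIC)
b=cv2.resize(b,None,fx=3.6,fy=3.6,interpolation=cv2.INTER_CUBIC)
cv2.imwrite("pics/ca.png",a);cv2.imwrite("pics/cb.png",b)
E
```

```text
top yel [214.9 238.9] 29 world [469.5 270.9] rect [215.2 239.1] [6.  7.2]
top red [229.  239.6] 43 world [466.8 224. ] rect [229.  239.5] [6.4 6.4]
top grn [202.  239.1] 44 world [469.6 313.3] rect [202. 239.] [6. 6.]
top dark [296.4 123.4] 36 world [861.8  -1.4] rect [296.6 123.4] [22.   1.9]
top dark [308.1 156.2] 369 world [746.1 -40.8] rect [308.3 156.2] [14.9 25.5]
top dark [194.6 178.7] 497 world [672.9 343.6] rect [195.5 174.6] [18.  40.1]
top dark [207.4 178.2] 103 world [674.3 300.4] rect [207.3 178. ] [ 3.8 42.4]
top dark [390.5 174.5] 66 world [ 679.7 -319.9] rect [391.7 174.5] [17.7  8.9]
top dark [398. 169.] 21 world [ 698.2 -346.1] rect [398. 169.] [4. 4.]
top dark [294.7 217.1] 633 world [538.9   5.9] rect [294.2 215.8] [39.5 18.3]
top dark [376.3 226.3] 686 world [ 504.8 -266.3] rect [376.6 225.3] [19.4 40.5]
top dark [337.9 236. ] 626 world [ 474.  -137.7] rect [338.4 234.6] [18.3 39.4]
top dark [218.  238.8] 898 world [469.7 260.8] rect [218.2 237. ] [46.  27.3]
scene yel [414.1 159.4] 36 world [471.5 268. ] rect [414.  159.5] [5. 6.]
scene red [401.9 159.8] 38 worl
[... 535 characters left out ...]
 221.4] 134 world [731.1 312.3] rect [440.4 218. ] [42.9 17.2]
scene dark [305.4 170.9] 535 world [ 494.8 -139.8] rect [304.8 171.8] [17.7 36.5]
scene dark [411.8 166.5] 557 world [502.1 253.2] rect [412.  166.5] [22.1 39.9]
scene dark [270.2 179.9] 594 world [ 524.7 -267.8] rect [269.6 180.9] [18.7 37.9]
scene dark [346.5 183.4] 607 world [558.2   4.6] rect [347.3 184.1] [38.  19.2]
scene dark [447.4 207.6] 293 world [680.4 342.7] rect [447.4 207.7] [23.7 16. ]
scene dark [435. 215.] 33 world [705.5 293.1] rect [435. 215.] [32.  0.]
scene dark [341.5 246. ] 793 world [795.4 -37.4] rect [340.9 248. ] [32.6 42. ]
scene dark [250.3 234. ] 46 world [ 732.1 -333.9] rect [250.6 234.1] [ 4.6 13. ]
```

View pics/ca.png

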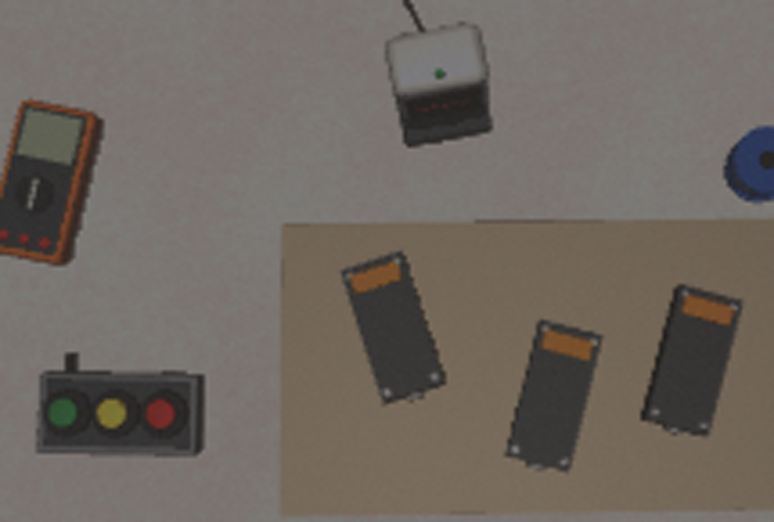

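View pics/cb.png

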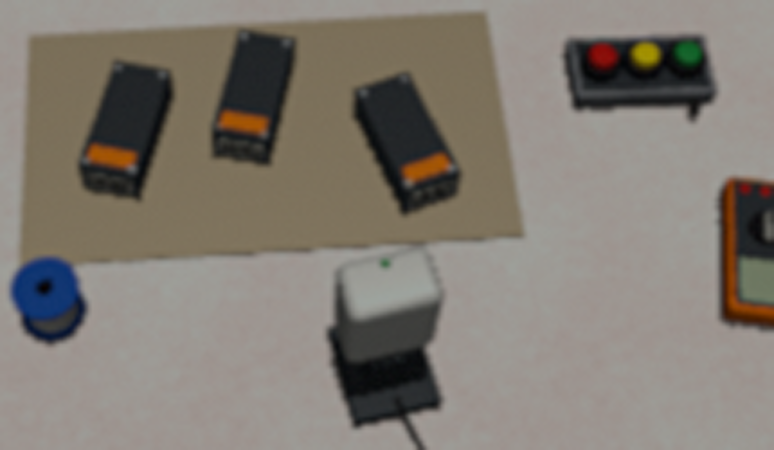

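The crops show clear lid corners for all three modules and for the scanner's white head top. I'll cast those corners onto their planes and check them against the given sizes.

```bash
python3 - <<'E'
from h import *
np.set_printoptions(precision=1,suppress=True)
A=lambda c:(np.array(c)+.5)/3.6-.5+[185,125]
B=lambda c:(np.array(c)+.5)/3.6-.5+[235,145]
# order: far-left, far-right, near-right, near-left seen from robot
M={"m1":([(343,270),(403,252),(444,383),(387,403)],[(459,168),(403,188),(355,88),(409,76)]),
"m2":([(541,321),(602,337),(569,470),(508,455)],[(270,137),(212,130),(238,32),(294,42)]),
"m3":([(684,286),(741,300),(710,435),(650,419)],[(141,170),(84,160),(115,64),(171,73)]),
"scan":([(387,42),(478,24),(490,82),(400,97)],[(441,293),(343,318),(336,265),(426,247)])}
for k,(a,b) in M.items():
    z=170 if k=="scan" else 47
    for n,f,c in(("top",A,a),("scene",B,b)):
        P=np.array([onz(n,f(p),z)[:2] for p in c]);fm,nm=(P[0]+P[1])/2,(P[2]+P[3])/2;d=fm-nm
        w=(P[0]+P[3]-P[1]-P[2])/2
        print(k,n,"c",P.mean(0),"len",np.linalg.norm(d),"wid",np.linalg.norm(w),"yaw",np.degrees(np.arctan2(d[1],d[0])),np.degrees(np.arctan2(-w[0],w[1])))
    print("  tri z",[np.round(tri(A(p),B(q))[0][2]) for p,q in zip(a,b)])
s=ctrl.state();print(s["time_s"],np.degrees(np.arctan2(s["eef_rot"][1,0],s["eef_rot"][0,0])))
E
```

```text
m1 top c [544.6   7.8] len 129.42268267106317 wid 57.06466657236161 yaw 17.519396452247253 17.348253826732396
m1 scene c [546.2   9.2] len 121.74304620762146 wid 58.91348073339975 yaw 17.51636997171283 14.591470866939066
  tri z [np.float64(52.0), np.float64(48.0), np.float64(44.0), np.float64(35.0)]
m2 top c [ 479.1 -140.8] len 126.87641054917823 wid 58.162959762811994 yaw -14.965164993843961 -14.940518232553046
m2 scene c [ 482.  -140.1] len 120.81588461649316 wid 59.185801175719796 yaw -15.062252901805016 -14.140748992971796
  tri z [np.float64(50.0), np.float64(45.0), np.float64(40.0), np.float64(37.0)]
m3 top c [ 510.5 -272.6] len 128.4157544741413 wid 55.88273514968745 yaw -15.32799661231185 -15.11820118991689
m3 scene c [ 511.5 -267.8] len 117.28094038972516 wid 58.45362425992281 yaw -15.225577310351902 -15.064344334502227
  tri z [np.float64(53.0), np.float64(55.0), np.float64(38.0), np.float64(39.0)]
scan top c [764.1 -39.5] len 50.9707557031471 wid 79.14098878335254 yaw 11.697914552776185 9.954420738535461
scan scene c [769.9 -40. ] len 46.2521375852278 wid 81.48940942089426 yaw 5.711287560936607 10.009896327515655
  tri z [np.float64(166.0), np.float64(163.0), np.float64(160.0), np.float64(160.0)]
0.1 166.83333162996612
```

Each lid measures about 128 x 57 mm against 130 x 60 given, and the two views agree within 5 mm.

| Item | Position (mm) | Yaw (deg) |
|---|---|---|
| m1 | (545, 8) | 17.5 |
| m2 | (480, -140) | -15 |
| m3 | (511, -270) | -15 |
| Scanner head | (767, -40) | 10 |
| Yellow key | (469, 269) | – |
| Red key | (468, 223) | – |
| Green key | (470, 312) | – |

Now I'll move above the yellow key.

{"fn": "carry_out", "kwargs": {
  "motion": [
    {"angular": [0,0,-0.146],"translation": [-0.916,-0.402,0.2],"grip": 0},
    {"angular": [0,0,-0.146],"translation": [-0.916,-0.402,0.2],"grip": 0},
    {"angular": [0,0,-0.146],"translation": [-0.916,-0.402,0.2],"grip": 0},
    {"angular": [0,0,-0.146],"translation": [-0.916,-0.402,0.2],"grip": 0}
  ],
  "grip_force": 20
}}

```text
time_s: 0.5
tcp_pos: [206.1, 474.9, 204.0]
eef_rot: [[-1.0, 0.003, -0.0], [0.003, 1.0, -0.0], [0.0, -0.0, -1.0]]
contact_force: [-0.0, -0.2, 0.4]
gripper_width: 65.1
gripper_force: 0.0
```

{"fn": "carry_out", "kwargs": {
  "motion": [
    {"angular": [0,0,0],"translation": [-0.88,-0.69,0.4],"grip": 0},
    {"angular": [0,0,0],"translation": [-0.88,-0.69,0.4],"grip": 0},
    {"angular": [0,0,0],"translation": [-0.88,-0.69,0.4],"grip": 0}
  ]
}}

```text
time_s: 0.8
tcp_pos: [294.3, 405.2, 163.0]
eef_rot: [[-1.0, 0.002, -0.001], [0.002, 1.0, -0.001], [0.001, -0.001, -1.0]]
contact_force: [-0.2, 0.6, -0.2]
gripper_width: 41.3
gripper_force: 0.0
```

{"fn": "carry_out", "kwargs": {
  "motion": [
    {"angular": [0,0,0],"translation": [-0.88,-0.69,0.4],"grip": 0},
    {"angular": [0,0,0],"translation": [-0.88,-0.69,0.4],"grip": 0},
    {"angular": [0,0,0],"translation": [-0.88,-0.69,0.4],"grip": 0}
  ]
}}

```text
time_s: 1.1
tcp_pos: [382.6, 336.2, 123.0]
eef_rot: [[-1.0, 0.003, -0.001], [0.003, 1.0, -0.001], [0.001, -0.001, -1.0]]
contact_force: [0.5, 0.6, 0.3]
gripper_width: 17.6
gripper_force: 0.0
```

{"fn": "carry_out", "kwargs": {
  "motion": [
    {"angular": [0,0,0],"translation": [-0.88,-0.69,0.37],"grip": 0},
    {"angular": [0,0,0],"translation": [-0.88,-0.69,0.37],"grip": 0},
    {"angular": [0,0,0],"translation": [-0.88,-0.69,0.37],"grip": 0},
    {"angular": [0,0,0],"translation": [-0.88,-0.69,0.37],"grip": 0},
    {"angular": [0,0,0],"translation": [-0.88,-0.69,0.37],"grip": 0}
  ]
}}

```text
time_s: 1.6
tcp_pos: [468.6, 269.6, 87.5]
eef_rot: [[-1.0, 0.0, -0.0], [0.0, 1.0, 0.0], [0.0, 0.0, -1.0]]
contact_force: [0.9, 0.5, -0.7]
gripper_width: 0.5
gripper_force: 0.0
```

{"fn": "carry_out", "kwargs": {
  "motion": [
    {"angular": [0,0,0],"translation": [0,0,0.15],"grip": 0},
    {"angular": [0,0,0],"translation": [0,0,0.22],"grip": 0},
    {"angular": [0,0,0],"translation": [0,0,0.26],"grip": 0},
    {"angular": [0,0,0],"translation": [0,0,0.275],"grip": 0},
    {"angular": [0,0,0],"translation": [0,0,0.275],"grip": 0},
    {"angular": [0,0,0],"translation": [0,0,0.275],"grip": 0}
  ]
}}

```text
time_s: 2.2
tcp_pos: [468.6, 269.5, 60.9]
eef_rot: [[-1.0, -0.0, -0.0], [-0.0, 1.0, 0.001], [0.0, 0.001, -1.0]]
contact_force: [-7.2, 2.8, 11.9]
gripper_width: 0.7
gripper_force: 5.3
```

Yellow is fully down, since the 12 N exceeds the 4 N spring. Next come red and green.

{"fn": "carry_out", "kwargs": {
  "motion": [
    {"angular": [0,0,0],"translation": [0,0,-0.275],"grip": 0},
    {"angular": [0,0,0],"translation": [0,0,-0.275],"grip": 0},
    {"angular": [0,0,0],"translation": [0,-0.46,-0.275],"grip": 0},
    {"angular": [0,0,0],"translation": [0,-0.46,-0.275],"grip": 0},
    {"angular": [0,0,0],"translation": [0,-0.46,-0.275],"grip": 0},
    {"angular": [0,0,0],"translation": [0,-0.46,-0.12],"grip": 0},
    {"angular": [0,0,0],"translation": [0,-0.46,-0.04],"grip": 0},
    {"angular": [0,0,0],"translation": [0,-0.46,0],"grip": 0},
    {"angular": [0,0,0],"translation": [0,-0.46,0],"grip": 0},
    {"angular": [0,0,0],"translation": [0,-0.46,0],"grip": 0}
  ]
}}

```text
time_s: 3.2
tcp_pos: [469.2, 223.2, 60.8]
eef_rot: [[-1.0, -0.0, 0.0], [-0.0, 1.0, 0.0], [-0.0, 0.0, -1.0]]
contact_force: [-6.0, -0.6, 15.5]
gripper_width: 0.4
gripper_force: 7.9
```

{"fn": "carry_out", "kwargs": {
  "motion": [
    {"angular": [0,0,0],"translation": [0,0,-0.275],"grip": 0},
    {"angular": [0,0,0],"translation": [0,0,-0.275],"grip": 0},
    {"angular": [0,0,0],"translation": [0,0.9,-0.275],"grip": 0},
    {"angular": [0,0,0],"translation": [0,0.9,-0.275],"grip": 0},
    {"angular": [0,0,0],"translation": [0,0.9,-0.275],"grip": 0},
    {"angular": [0,0,0],"translation": [0,0.9,-0.275],"grip": 0},
    {"angular": [0,0,0],"translation": [0,0.9,-0.12],"grip": 0},
    {"angular": [0,0,0],"translation": [0,0.9,-0.04],"grip": 0},
    {"angular": [0,0,0],"translation": [0,0.9,0],"grip": 0},
    {"angular": [0,0,0],"translation": [0,0.9,0],"grip": 0}
  ]
}}

```text
time_s: 4.2
tcp_pos: [469.2, 311.5, 60.8]
eef_rot: [[-1.0, 0.001, -0.001], [0.001, 1.0, -0.001], [0.001, -0.001, -1.0]]
contact_force: [-6.5, -5.9, 14.4]
gripper_width: 0.6
gripper_force: 7.4
```

{"fn": "carry_out", "kwargs": {
  "motion": [
    {"angular": [0,0,0],"translation": [0,0,0],"grip": 0}
  ]
}}

```text
time_s: 4.3
tcp_pos: [469.2, 311.5, 60.8]
eef_rot: [[-1.0, 0.001, -0.001], [0.001, 1.0, -0.001], [0.001, -0.001, -1.0]]
contact_force: [-7.8, -4.6, 15.6]
gripper_width: 0.5
gripper_force: 7.8
```

{"fn": "carry_out", "kwargs": {
  "motion": [
    {"angular": [0,0,0],"translation": [0,0,-0.5],"grip": 0},
    {"angular": [0,0,0],"translation": [0,0,-0.9],"grip": 0.9},
    {"angular": [0,0,0],"translation": [-0.19,-0.76,-0.9],"grip": 0.9},
    {"angular": [0,0,0],"translation": [-0.19,-0.76,-0.9],"grip": 0.9},
    {"angular": [0,0,0],"translation": [-0.19,-0.76,-0.9],"grip": 0.9}
  ]
}}

```text
time_s: 4.8
tcp_pos: [488.9, 233.2, 150.0]
eef_rot: [[-1.0, 0.004, 0.0], [0.004, 1.0, -0.0], [-0.0, -0.0, -1.0]]
contact_force: [0.4, -0.3, -0.1]
gripper_width: 29.3
gripper_force: 0.0
```

{"fn": "carry_out", "kwargs": {
  "motion": [
    {"angular": [0,0,0],"translation": [-0.19,-0.76,0],"grip": 0.9},
    {"angular": [0,0,0],"translation": [-0.19,-0.76,0],"grip": 0.9},
    {"angular": [0,0,0],"translation": [-0.19,-0.76,0],"grip": 0.9}
  ]
}}

```text
time_s: 5.1
tcp_pos: [507.6, 157.8, 149.7]
eef_rot: [[-1.0, 0.004, -0.0], [0.004, 1.0, -0.0], [0.0, -0.0, -1.0]]
contact_force: [0.7, -0.7, -1.2]
gripper_width: 53.1
gripper_force: 0.0
```

{"fn": "carry_out", "kwargs": {
  "motion": [
    {"angular": [0,0,0],"translation": [-0.19,-0.76,0],"grip": 0.9},
    {"angular": [0,0,0],"translation": [-0.19,-0.76,0],"grip": 0.9},
    {"angular": [0,0,0],"translation": [-0.19,-0.76,0],"grip": 0.9}
  ]
}}

```text
time_s: 5.4
tcp_pos: [526.5, 82.4, 149.6]
eef_rot: [[-1.0, 0.003, -0.0], [0.003, 1.0, -0.0], [0.0, -0.0, -1.0]]
contact_force: [-0.3, 1.0, -0.6]
gripper_width: 77.1
gripper_force: 0.0
```

{"fn": "carry_out", "kwargs": {
  "motion": [
    {"angular": [0,0,-0.194],"translation": [-0.19,-0.76,0.5],"grip": 0.9},
    {"angular": [0,0,-0.194],"translation": [-0.19,-0.76,0.5],"grip": 0.9},
    {"angular": [0,0,-0.194],"translation": [-0.19,-0.76,0.5],"grip": 0.9},
    {"angular": [0,0,-0.194],"translation": [-0.19,-0.76,0.5],"grip": 0.9},
    {"angular": [0,0,-0.194],"translation": [-0.19,-0.76,0.5],"grip": 0.9}
  ]
}}

```text
time_s: 5.9
tcp_pos: [545.3, 9.8, 100.4]
eef_rot: [[-0.954, -0.299, 0.001], [-0.299, 0.954, 0.0], [-0.001, -0.0, -1.0]]
contact_force: [0.5, -0.0, 0.3]
gripper_width: 84.4
gripper_force: 0.0
```

```bash
python3 - <<'E'
from h import *
im=ctrl.snapshot("scene");cv2.imwrite("pics/s1.png",cv2.resize(im[90:280,220:480],None,fx=3,fy=3,interpolation=cv2.INTER_CUBIC))
s=ctrl.state();print(s["tcp_pos"],s["moment"],s["contact_force"],s["gripper_width"])
E
```

```text
[545.31800599   9.78424759 100.5739869 ] [ 0.06975593  0.05150792 -0.00944663] [ 0.01961307 -0.49581954  0.28297645] 84.50074714014634
```

View pics/s1.png

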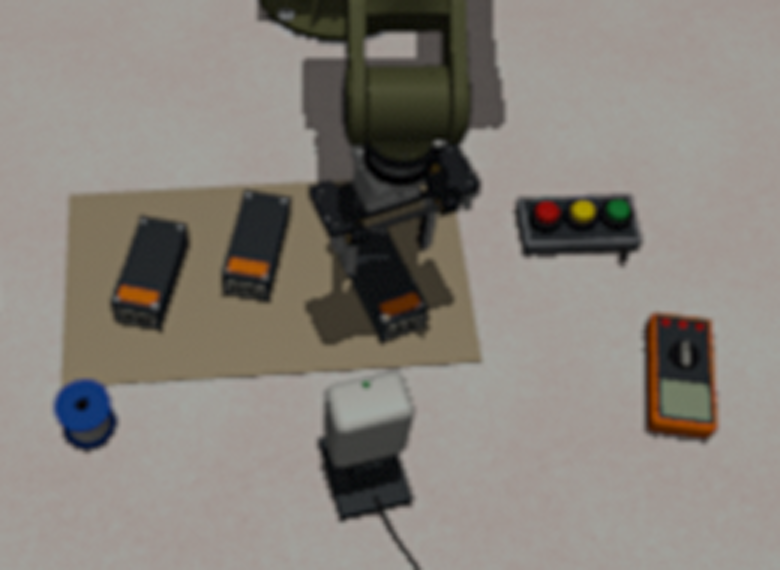

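The view shows the fingers straddling m1, near (385,285) in the crop, aligned with its sides. The other things on the bench are where they were. Now descend and grip.

{"fn": "carry_out", "kwargs": {
  "motion": [
    {"angular": [0,0,0],"translation": [0,0,0.35],"grip": 0.9},
    {"angular": [0,0,0],"translation": [0,0,0.6],"grip": 0.9},
    {"angular": [0,0,0],"translation": [0,0,0.704],"grip": 0.9},
    {"angular": [0,0,0],"translation": [0,0,0.704],"grip": 0.9},
    {"angular": [0,0,0],"translation": [0,0,0.704],"grip": 0.4},
    {"angular": [0,0,0],"translation": [0,0,0.704],"grip": 0.4},
    {"angular": [0,0,0],"translation": [0,0,0.704],"grip": 0.4},
    {"angular": [0,0,0],"translation": [0,0,0.704],"grip": 0.4},
    {"angular": [0,0,0],"translation": [0,0,0.704],"grip": 0.4},
    {"angular": [0,0,0],"translation": [0,0,0.704],"grip": 0.4}
  ],
  "grip_force": 60
}}

```text
time_s: 6.95
tcp_pos: [545.5, 8.5, 30.2]
eef_rot: [[-0.954, -0.3, 0.001], [-0.3, 0.954, 0.0], [-0.001, -0.0, -1.0]]
contact_force: [-1.8, 1.8, 7.5]
gripper_width: 59.8
gripper_force: 60.0
```

{"fn": "carry_out", "kwargs": {
  "motion": [
    {"angular": [0,0,0],"translation": [0,0,-0.2],"grip": 0.4},
    {"angular": [0,0,0],"translation": [0,0,-0.4],"grip": 0.4},
    {"angular": [0,0,0],"translation": [0,0,-0.6],"grip": 0.4},
    {"angular": [0,0,0],"translation": [0,0,-0.8],"grip": 0.4},
    {"angular": [0,0,0],"translation": [0,0,-0.8],"grip": 0.4},
    {"angular": [0,0,0],"translation": [0,0,-0.8],"grip": 0.4},
    {"angular": [0,0,0],"translation": [0,0,-0.8],"grip": 0.4}
  ]
}}

```text
time_s: 7.65
tcp_pos: [544.5, 8.4, 108.0]
eef_rot: [[-0.954, -0.3, -0.002], [-0.3, 0.954, 0.0], [0.002, 0.001, -1.0]]
contact_force: [0.5, -0.5, -3.1]
gripper_width: 59.2
gripper_force: 60.0
```

```bash
python3 - <<'E'
from bench import ctrl
s=ctrl.state();print(s["time_s"],s["tcp_pos"],s["moment"],s["contact_force"],s["gripper_width"],s["gripper_force"])
E
```

```text
7.65 [544.47421126   8.37559279 108.02940186] [ 0.06539089  0.02612281 -0.01001544] [ 0.46268873 -0.4689516  -3.10951285] 59.17203752991584 59.99249339103699
```

Held: width 59 mm and about 3 N of load. Now the shake: tool +x is module -x, so back, forward, back, forward, reading the moment at each stop.

{"fn": "carry_out", "kwargs": {
  "motion": [
    {"angular": [0,0,0],"translation": [0.3,0,0],"grip": 0.4},
    {"angular": [0,0,0],"translation": [0.6,0,0],"grip": 0.4},
    {"angular": [0,0,0],"translation": [0.8,0,0],"grip": 0.4},
    {"angular": [0,0,0],"translation": [0.8,0,0],"grip": 0.4},
    {"angular": [0,0,0],"translation": [0.8,0,0],"grip": 0.4},
    {"angular": [0,0,0],"translation": [0.8,0,0],"grip": 0.4},
    {"angular": [0,0,0],"translation": [0.8,0,0],"grip": 0.4},
    {"angular": [0,0,0],"translation": [0.8,0,0],"grip": 0.4}
  ]
}}

```text
time_s: 8.45
tcp_pos: [469.0, -15.5, 109.1]
eef_rot: [[-0.954, -0.3, -0.0], [-0.3, 0.954, 0.0], [0.0, 0.0, -1.0]]
contact_force: [-0.4, -0.3, -2.9]
gripper_width: 59.8
gripper_force: 60.0
```

```bash
cat > m.py <<'E'
from bench import ctrl
import numpy as np
np.set_printoptions(precision=3,suppress=True)
M=[]
for i in range(4):
    s=ctrl.state();M.append(s["moment"]); ctrl.snapshot("top")
print(s["time_s"],s["tcp_pos"],s["contact_force"],s["gripper_width"]);x=-s["eef_rot"][:,0];y=np.array([-x[1],x[0],0])
print(np.array(M)@y,"mean My body",np.mean(np.array(M)@y))
E
python3 m.py
```

```text
8.6 [468.891 -15.526 109.269] [-0.375 -0.518 -2.877] 59.43618503377164
[ 0.018 -0.05  -0.008  0.009] mean My body -0.007624919975517985
```

{"fn": "carry_out", "kwargs": {
  "motion": [
    {"angular": [0,0,0],"translation": [-0.3,0,0],"grip": 0.4},
    {"angular": [0,0,0],"translation": [-0.6,0,0],"grip": 0.4},
    {"angular": [0,0,0],"translation": [-0.8,0,0],"grip": 0.4},
    {"angular": [0,0,0],"translation": [-0.8,0,0],"grip": 0.4},
    {"angular": [0,0,0],"translation": [-0.8,0,0],"grip": 0.4},
    {"angular": [0,0,0],"translation": [-0.8,0,0],"grip": 0.4},
    {"angular": [0,0,0],"translation": [-0.8,0,0],"grip": 0.4},
    {"angular": [0,0,0],"translation": [-0.8,0,0],"grip": 0.4}
  ]
}}

```text
time_s: 9.45
tcp_pos: [544.8, 8.2, 109.5]
eef_rot: [[-0.954, -0.299, 0.0], [-0.299, 0.954, -0.0], [-0.0, -0.0, -1.0]]
contact_force: [-0.2, 1.1, -2.6]
gripper_width: 59.3
gripper_force: 60.0
```

```bash
python3 m.py
```

```text
9.6 [544.997   8.283 109.472] [ 0.025  0.543 -2.901] 59.424300943187134
[ 0.054 -0.038  0.001 -0.035] mean My body -0.004539239140224974
```

{"fn": "carry_out", "kwargs": {
  "motion": [
    {"angular": [0,0,0],"translation": [0.3,0,0],"grip": 0.4},
    {"angular": [0,0,0],"translation": [0.6,0,0],"grip": 0.4},
    {"angular": [0,0,0],"translation": [0.8,0,0],"grip": 0.4},
    {"angular": [0,0,0],"translation": [0.8,0,0],"grip": 0.4},
    {"angular": [0,0,0],"translation": [0.8,0,0],"grip": 0.4},
    {"angular": [0,0,0],"translation": [0.8,0,0],"grip": 0.4},
    {"angular": [0,0,0],"translation": [0.8,0,0],"grip": 0.4},
    {"angular": [0,0,0],"translation": [0.8,0,0],"grip": 0.4}
  ]
}}

```text
time_s: 10.45
tcp_pos: [469.1, -15.5, 109.2]
eef_rot: [[-0.954, -0.3, -0.0], [-0.3, 0.954, 0.0], [0.0, 0.0, -1.0]]
contact_force: [-0.6, 0.3, -2.4]
gripper_width: 59.9
gripper_force: 60.0
```

```bash
python3 m.py
```

```text
10.6 [468.864 -15.515 109.227] [-0.014  0.87  -2.526] 59.35797441557922
[-0.021 -0.014 -0.056  0.039] mean My body -0.013014450906558245
```

{"fn": "carry_out", "kwargs": {
  "motion": [
    {"angular": [0,0,0],"translation": [-0.3,0,0],"grip": 0.4},
    {"angular": [0,0,0],"translation": [-0.6,0,0],"grip": 0.4},
    {"angular": [0,0,0],"translation": [-0.8,0,0],"grip": 0.4},
    {"angular": [0,0,0],"translation": [-0.8,0,0],"grip": 0.4},
    {"angular": [0,0,0],"translation": [-0.8,0,0],"grip": 0.4},
    {"angular": [0,0,0],"translation": [-0.8,0,0],"grip": 0.4},
    {"angular": [0,0,0],"translation": [-0.8,0,0],"grip": 0.4},
    {"angular": [0,0,0],"translation": [-0.8,0,0],"grip": 0.4}
  ]
}}

```text
time_s: 11.45
tcp_pos: [544.9, 8.2, 109.6]
eef_rot: [[-0.954, -0.299, 0.0], [-0.299, 0.954, -0.0], [-0.0, -0.0, -1.0]]
contact_force: [0.3, -0.3, -1.9]
gripper_width: 59.6
gripper_force: 60.0
```

```bash
python3 m.py
```

```text
11.6 [544.99    8.281 109.458] [ 0.252  0.58  -2.863] 59.744089618793055
[-0.013 -0.04   0.016 -0.014] mean My body -0.01299069493910484
```

The moment difference is about 0.00 against 0.09 expected, so m1 is silent. I'll put it back and go to m2.

{"fn": "carry_out", "kwargs": {
  "motion": [
    {"angular": [0,0,0],"translation": [0,0,0.3],"grip": 0.4},
    {"angular": [0,0,0],"translation": [0,0,0.55],"grip": 0.4},
    {"angular": [0,0,0],"translation": [0,0,0.7],"grip": 0.4},
    {"angular": [0,0,0],"translation": [0,0,0.77],"grip": 0.4},
    {"angular": [0,0,0],"translation": [0,0,0.8],"grip": 0.4},
    {"angular": [0,0,0],"translation": [0,0,0.8],"grip": 0.4},
    {"angular": [0,0,0],"translation": [0,0,0.8],"grip": 0.9},
    {"angular": [0,0,0],"translation": [0,0,0.8],"grip": 0.9},
    {"angular": [0,0,0],"translation": [0,0,0.8],"grip": 0.9},
    {"angular": [0,0,0],"translation": [0,0,0.8],"grip": 0.9}
  ]
}}

```text
time_s: 12.65
tcp_pos: [545.3, 8.3, 29.6]
eef_rot: [[-0.954, -0.3, 0.0], [-0.3, 0.954, -0.0], [-0.0, -0.0, -1.0]]
contact_force: [-1.2, -0.3, 0.7]
gripper_width: 84.0
gripper_force: 0.0
```

{"fn": "carry_out", "kwargs": {
  "motion": [
    {"angular": [0,0,0],"translation": [0,0,-0.2],"grip": 0.9},
    {"angular": [0,0,0],"translation": [0,0,-0.5],"grip": 0.9},
    {"angular": [0,0,0],"translation": [0,0,-0.8],"grip": 0.9},
    {"angular": [0,0,0],"translation": [0,0,-0.8],"grip": 0.9}
  ]
}}

```text
time_s: 13.05
tcp_pos: [546.9, 8.3, 113.2]
eef_rot: [[-0.954, -0.3, 0.006], [-0.3, 0.954, -0.0], [-0.006, -0.002, -1.0]]
contact_force: [-0.1, 0.4, -0.1]
gripper_width: 84.8
gripper_force: 0.0
```

{"fn": "carry_out", "kwargs": {
  "motion": [
    {"angular": [0,0,0],"translation": [0.534,-0.613,0],"grip": 0.9},
    {"angular": [0,0,0],"translation": [0.534,-0.613,0],"grip": 0.9},
    {"angular": [0,0,0],"translation": [0.534,-0.613,0],"grip": 0.9}
  ]
}}

```text
time_s: 13.35
tcp_pos: [511.2, -68.5, 108.8]
eef_rot: [[-0.955, -0.297, -0.001], [-0.297, 0.955, -0.0], [0.001, 0.0, -1.0]]
contact_force: [0.5, 0.4, -0.3]
gripper_width: 84.6
gripper_force: 0.0
```

{"fn": "carry_out", "kwargs": {
  "motion": [
    {"angular": [0,0,0.361],"translation": [0.534,-0.613,0],"grip": 0.9},
    {"angular": [0,0,0.361],"translation": [0.534,-0.613,0],"grip": 0.9},
    {"angular": [0,0,0.361],"translation": [0.534,-0.613,0],"grip": 0.9},
    {"angular": [0,0,0.361],"translation": [0.534,-0.613,0],"grip": 0.9},
    {"angular": [0,0,0.361],"translation": [0.534,-0.613,0],"grip": 0.9},
    {"angular": [0,0,0.361],"translation": [0.534,-0.613,0],"grip": 0.9}
  ]
}}

```text
time_s: 13.95
tcp_pos: [480.1, -140.2, 109.0]
eef_rot: [[-0.967, 0.256, -0.0], [0.256, 0.967, 0.0], [0.0, 0.0, -1.0]]
contact_force: [0.9, -0.2, 0.0]
gripper_width: 84.6
gripper_force: 0.0
```

```bash
python3 - <<'E'
from h import *
im=ctrl.snapshot("scene");cv2.imwrite("pics/s2.png",cv2.resize(im[90:280,220:480],None,fx=3,fy=3,interpolation=cv2.INTER_CUBIC))
print(ctrl.state()["tcp_pos"])
E
```

```text
[ 480.0675442  -140.18679054  109.09697214]
```

View pics/s2.png

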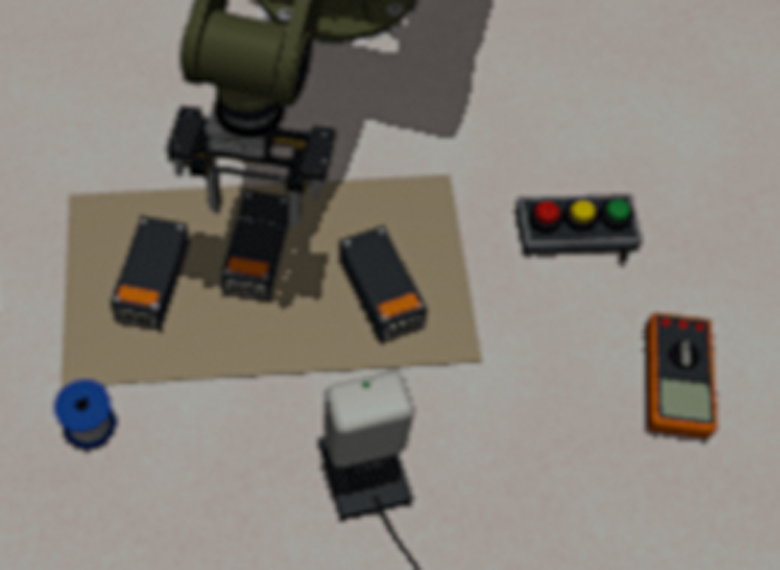

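m1 is standing lid up in its old place at (385,285), and the fingers straddle m2 at (258,245). Next I'll grip, lift and shake m2.

{"fn": "carry_out", "kwargs": {
  "motion": [
    {"angular": [0,0,0],"translation": [0,0,0.35],"grip": 0.9},
    {"angular": [0,0,0],"translation": [0,0,0.68],"grip": 0.9},
    {"angular": [0,0,0],"translation": [0,0,0.8],"grip": 0.9},
    {"angular": [0,0,0],"translation": [0,0,0.8],"grip": 0.9},
    {"angular": [0,0,0],"translation": [0,0,0.8],"grip": 0.4},
    {"angular": [0,0,0],"translation": [0,0,0.8],"grip": 0.4},
    {"angular": [0,0,0],"translation": [0,0,0.8],"grip": 0.4},
    {"angular": [0,0,0],"translation": [0,0,0.8],"grip": 0.4},
    {"angular": [0,0,0],"translation": [0,0,0.8],"grip": 0.4},
    {"angular": [0,0,0],"translation": [0,0,0.8],"grip": 0.4}
  ]
}}

```text
time_s: 15.0
tcp_pos: [480.4, -140.7, 30.3]
eef_rot: [[-0.966, 0.26, 0.001], [0.26, 0.966, -0.0], [-0.001, -0.0, -1.0]]
contact_force: [-1.9, 1.6, 7.4]
gripper_width: 59.8
gripper_force: 60.0
```

{"fn": "carry_out", "kwargs": {
  "motion": [
    {"angular": [0,0,0],"translation": [0,0,-0.2],"grip": 0.4},
    {"angular": [0,0,0],"translation": [0,0,-0.4],"grip": 0.4},
    {"angular": [0,0,0],"translation": [0,0,-0.6],"grip": 0.4},
    {"angular": [0,0,0],"translation": [0,0,-0.8],"grip": 0.4},
    {"angular": [0,0,0],"translation": [0,0,-0.8],"grip": 0.4},
    {"angular": [0,0,0],"translation": [0,0,-0.8],"grip": 0.4}
  ]
}}

```text
time_s: 15.6
tcp_pos: [479.7, -140.5, 108.8]
eef_rot: [[-0.966, 0.26, -0.0], [0.26, 0.966, 0.0], [0.0, -0.0, -1.0]]
contact_force: [-0.3, 0.0, -5.6]
gripper_width: 59.7
gripper_force: 60.0
```

{"fn": "carry_out", "kwargs": {
  "motion": [
    {"angular": [0,0,0],"translation": [0.3,0,0],"grip": 0.4},
    {"angular": [0,0,0],"translation": [0.6,0,0],"grip": 0.4},
    {"angular": [0,0,0],"translation": [0.8,0,0],"grip": 0.4},
    {"angular": [0,0,0],"translation": [0.8,0,0],"grip": 0.4},
    {"angular": [0,0,0],"translation": [0.8,0,0],"grip": 0.4},
    {"angular": [0,0,0],"translation": [0.8,0,0],"grip": 0.4},
    {"angular": [0,0,0],"translation": [0.8,0,0],"grip": 0.4},
    {"angular": [0,0,0],"translation": [0.8,0,0],"grip": 0.4}
  ]
}}

```text
time_s: 16.4
tcp_pos: [402.9, -119.9, 109.1]
eef_rot: [[-0.966, 0.26, -0.0], [0.26, 0.966, 0.0], [0.0, 0.0, -1.0]]
contact_force: [-0.1, 0.1, -3.2]
gripper_width: 59.7
gripper_force: 60.0
```

```bash
python3 m.py
```

```text
16.55 [ 402.77  -119.818  109.229] [-0.27  -0.316 -3.969] 59.637783965447305
[-0.007  0.027  0.008  0.047] mean My body 0.01875899728380434
```

{"fn": "carry_out", "kwargs": {
  "motion": [
    {"angular": [0,0,0],"translation": [-0.3,0,0],"grip": 0.4},
    {"angular": [0,0,0],"translation": [-0.6,0,0],"grip": 0.4},
    {"angular": [0,0,0],"translation": [-0.8,0,0],"grip": 0.4},
    {"angular": [0,0,0],"translation": [-0.8,0,0],"grip": 0.4},
    {"angular": [0,0,0],"translation": [-0.8,0,0],"grip": 0.4},
    {"angular": [0,0,0],"translation": [-0.8,0,0],"grip": 0.4},
    {"angular": [0,0,0],"translation": [-0.8,0,0],"grip": 0.4},
    {"angular": [0,0,0],"translation": [-0.8,0,0],"grip": 0.4}
  ]
}}

```text
time_s: 17.4
tcp_pos: [479.6, -140.5, 109.5]
eef_rot: [[-0.966, 0.26, 0.0], [0.26, 0.966, -0.0], [-0.0, -0.0, -1.0]]
contact_force: [0.7, -0.3, -4.0]
gripper_width: 59.4
gripper_force: 60.0
```

```bash
python3 m.py
```

```text
17.55 [ 479.831 -140.597  109.481] [ 0.088 -0.235 -3.69 ] 59.752840173578406
[ 0.03   0.027  0.051 -0.009] mean My body 0.024793603595324096
```

{"fn": "carry_out", "kwargs": {
  "motion": [
    {"angular": [0,0,0],"translation": [0.3,0,0],"grip": 0.4},
    {"angular": [0,0,0],"translation": [0.6,0,0],"grip": 0.4},
    {"angular": [0,0,0],"translation": [0.8,0,0],"grip": 0.4},
    {"angular": [0,0,0],"translation": [0.8,0,0],"grip": 0.4},
    {"angular": [0,0,0],"translation": [0.8,0,0],"grip": 0.4},
    {"angular": [0,0,0],"translation": [0.8,0,0],"grip": 0.4},
    {"angular": [0,0,0],"translation": [0.8,0,0],"grip": 0.4},
    {"angular": [0,0,0],"translation": [0.8,0,0],"grip": 0.4}
  ]
}}

```text
time_s: 18.4
tcp_pos: [403.0, -119.9, 109.2]
eef_rot: [[-0.966, 0.26, -0.0], [0.26, 0.966, 0.0], [0.0, 0.0, -1.0]]
contact_force: [0.1, -0.8, -3.7]
gripper_width: 59.6
gripper_force: 60.0
```

```bash
python3 m.py
```

```text
18.55 [ 402.792 -119.863  109.257] [-0.173  0.289 -4.089] 59.52916078997431
[ 0.036 -0.059  0.027  0.049] mean My body 0.013059667731561869
```

{"fn": "carry_out", "kwargs": {
  "motion": [
    {"angular": [0,0,0],"translation": [-0.3,0,0],"grip": 0.4},
    {"angular": [0,0,0],"translation": [-0.6,0,0],"grip": 0.4},
    {"angular": [0,0,0],"translation": [-0.8,0,0],"grip": 0.4},
    {"angular": [0,0,0],"translation": [-0.8,0,0],"grip": 0.4},
    {"angular": [0,0,0],"translation": [-0.8,0,0],"grip": 0.4},
    {"angular": [0,0,0],"translation": [-0.8,0,0],"grip": 0.4},
    {"angular": [0,0,0],"translation": [-0.8,0,0],"grip": 0.4},
    {"angular": [0,0,0],"translation": [-0.8,0,0],"grip": 0.4}
  ]
}}

```text
time_s: 19.4
tcp_pos: [479.7, -140.5, 109.5]
eef_rot: [[-0.966, 0.26, 0.0], [0.26, 0.966, -0.0], [-0.0, -0.0, -1.0]]
contact_force: [-0.4, 0.2, -3.9]
gripper_width: 59.6
gripper_force: 60.0
```

```bash
python3 m.py
```

```text
19.55 [ 479.835 -140.57   109.475] [-0.579  0.103 -2.875] 59.874031858712904
[-0.022 -0.015  0.015 -0.026] mean My body -0.012073416414195804
```

m2 is silent too (difference about 0). I'll put it back and go to m3.

{"fn": "carry_out", "kwargs": {
  "motion": [
    {"angular": [0,0,0],"translation": [0,0,0.3],"grip": 0.4},
    {"angular": [0,0,0],"translation": [0,0,0.55],"grip": 0.4},
    {"angular": [0,0,0],"translation": [0,0,0.7],"grip": 0.4},
    {"angular": [0,0,0],"translation": [0,0,0.77],"grip": 0.4},
    {"angular": [0,0,0],"translation": [0,0,0.8],"grip": 0.4},
    {"angular": [0,0,0],"translation": [0,0,0.8],"grip": 0.4},
    {"angular": [0,0,0],"translation": [0,0,0.8],"grip": 0.9},
    {"angular": [0,0,0],"translation": [0,0,0.8],"grip": 0.9},
    {"angular": [0,0,0],"translation": [0,0,0.8],"grip": 0.9},
    {"angular": [0,0,0],"translation": [0,0,0.8],"grip": 0.9}
  ]
}}

```text
time_s: 20.6
tcp_pos: [480.1, -140.7, 29.5]
eef_rot: [[-0.966, 0.26, 0.0], [0.26, 0.966, -0.0], [-0.0, -0.0, -1.0]]
contact_force: [-0.1, 0.0, -0.3]
gripper_width: 84.2
gripper_force: 0.0
```

{"fn": "carry_out", "kwargs": {
  "motion": [
    {"angular": [0,0,0],"translation": [0,0,-0.2],"grip": 0.9},
    {"angular": [0,0,0],"translation": [0,0,-0.5],"grip": 0.9},
    {"angular": [0,0,0],"translation": [0,0,-0.8],"grip": 0.9},
    {"angular": [0,0,0],"translation": [0,0,-0.8],"grip": 0.9}
  ]
}}

```text
time_s: 21.0
tcp_pos: [481.6, -141.2, 113.0]
eef_rot: [[-0.966, 0.26, 0.006], [0.26, 0.966, -0.002], [-0.006, -0.001, -1.0]]
contact_force: [-0.3, 0.8, -1.0]
gripper_width: 84.2
gripper_force: 0.0
```

{"fn": "carry_out", "kwargs": {
  "motion": [
    {"angular": [0,0,0],"translation": [-0.318,-0.585,0],"grip": 0.9},
    {"angular": [0,0,0],"translation": [-0.318,-0.585,0],"grip": 0.9},
    {"angular": [0,0,0],"translation": [-0.318,-0.585,0],"grip": 0.9}
  ]
}}

```text
time_s: 21.3
tcp_pos: [495.3, -206.9, 108.5]
eef_rot: [[-0.965, 0.262, -0.001], [0.262, 0.965, 0.0], [0.001, 0.0, -1.0]]
contact_force: [0.1, 1.2, 0.1]
gripper_width: 84.6
gripper_force: 0.0
```

{"fn": "carry_out", "kwargs": {
  "motion": [
    {"angular": [0,0,0],"translation": [-0.318,-0.585,0],"grip": 0.9},
    {"angular": [0,0,0],"translation": [-0.318,-0.585,0],"grip": 0.9},
    {"angular": [0,0,0],"translation": [-0.318,-0.585,0],"grip": 0.9},
    {"angular": [0,0,0],"translation": [-0.318,-0.585,0],"grip": 0.9},
    {"angular": [0,0,0],"translation": [-0.318,-0.585,0],"grip": 0.9}
  ]
}}

```text
time_s: 21.8
tcp_pos: [510.8, -268.7, 109.1]
eef_rot: [[-0.966, 0.259, -0.001], [0.259, 0.966, 0.001], [0.001, 0.0, -1.0]]
contact_force: [-0.6, 0.0, 0.6]
gripper_width: 84.4
gripper_force: 0.0
```

```bash
python3 - <<'E'
from h import *
im=ctrl.snapshot("scene");cv2.imwrite("pics/s3.png",cv2.resize(im[90:280,220:480],None,fx=3,fy=3,interpolation=cv2.INTER_CUBIC))
print(ctrl.state()["tcp_pos"])
E
```

```text
[ 510.88360485 -268.81853463  109.31365514]
```

View pics/s3.png

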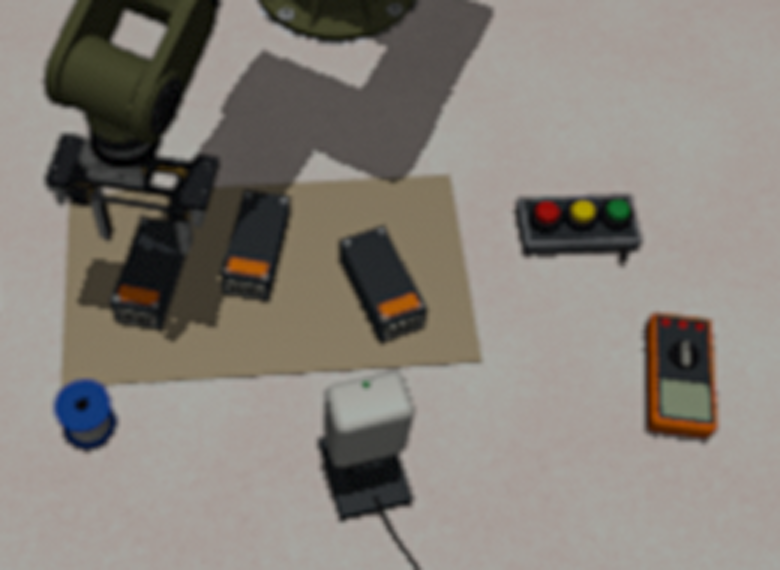

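m1 and m2 stand where they started, at (385,285) and (258,245), and the fingers straddle m3 at (150,270). Next I'll grip, lift and shake m3.

{"fn": "carry_out", "kwargs": {
  "motion": [
    {"angular": [0,0,0],"translation": [0,0,0.35],"grip": 0.9},
    {"angular": [0,0,0],"translation": [0,0,0.68],"grip": 0.9},
    {"angular": [0,0,0],"translation": [0,0,0.8],"grip": 0.9},
    {"angular": [0,0,0],"translation": [0,0,0.8],"grip": 0.9},
    {"angular": [0,0,0],"translation": [0,0,0.8],"grip": 0.4},
    {"angular": [0,0,0],"translation": [0,0,0.8],"grip": 0.4},
    {"angular": [0,0,0],"translation": [0,0,0.8],"grip": 0.4},
    {"angular": [0,0,0],"translation": [0,0,0.8],"grip": 0.4},
    {"angular": [0,0,0],"translation": [0,0,0.8],"grip": 0.4},
    {"angular": [0,0,0],"translation": [0,0,0.8],"grip": 0.4}
  ]
}}

```text
time_s: 22.85
tcp_pos: [511.4, -270.5, 30.5]
eef_rot: [[-0.966, 0.26, 0.001], [0.26, 0.966, -0.001], [-0.002, -0.001, -1.0]]
contact_force: [-2.2, -0.1, 6.9]
gripper_width: 60.0
gripper_force: 59.9
```

{"fn": "carry_out", "kwargs": {
  "motion": [
    {"angular": [0,0,0],"translation": [0,0,-0.2],"grip": 0.4},
    {"angular": [0,0,0],"translation": [0,0,-0.4],"grip": 0.4},
    {"angular": [0,0,0],"translation": [0,0,-0.6],"grip": 0.4},
    {"angular": [0,0,0],"translation": [0,0,-0.8],"grip": 0.4},
    {"angular": [0,0,0],"translation": [0,0,-0.8],"grip": 0.4},
    {"angular": [0,0,0],"translation": [0,0,-0.8],"grip": 0.4}
  ]
}}

```text
time_s: 23.45
tcp_pos: [510.6, -269.9, 108.5]
eef_rot: [[-0.966, 0.26, -0.001], [0.26, 0.966, 0.0], [0.001, 0.0, -1.0]]
contact_force: [-0.3, -0.3, -6.5]
gripper_width: 59.6
gripper_force: 59.8
```

{"fn": "carry_out", "kwargs": {
  "motion": [
    {"angular": [0,0,0],"translation": [0.3,0,0],"grip": 0.4},
    {"angular": [0,0,0],"translation": [0.6,0,0],"grip": 0.4},
    {"angular": [0,0,0],"translation": [0.8,0,0],"grip": 0.4},
    {"angular": [0,0,0],"translation": [0.8,0,0],"grip": 0.4},
    {"angular": [0,0,0],"translation": [0.8,0,0],"grip": 0.4},
    {"angular": [0,0,0],"translation": [0.8,0,0],"grip": 0.4},
    {"angular": [0,0,0],"translation": [0.8,0,0],"grip": 0.4},
    {"angular": [0,0,0],"translation": [0.8,0,0],"grip": 0.4}
  ]
}}

```text
time_s: 24.25
tcp_pos: [434.0, -249.3, 109.1]
eef_rot: [[-0.966, 0.26, -0.0], [0.26, 0.966, 0.0], [0.0, 0.0, -1.0]]
contact_force: [-0.6, 0.6, -6.1]
gripper_width: 59.4
gripper_force: 59.8
```

```bash
python3 m.py
```

```text
24.4 [ 433.829 -249.317  109.237] [-0.219 -0.506 -6.277] 59.543050159476884
[-0.019 -0.021 -0.021 -0.038] mean My body -0.0247807862921555
```

{"fn": "carry_out", "kwargs": {
  "motion": [
    {"angular": [0,0,0],"translation": [-0.3,0,0],"grip": 0.4},
    {"angular": [0,0,0],"translation": [-0.6,0,0],"grip": 0.4},
    {"angular": [0,0,0],"translation": [-0.8,0,0],"grip": 0.4},
    {"angular": [0,0,0],"translation": [-0.8,0,0],"grip": 0.4},
    {"angular": [0,0,0],"translation": [-0.8,0,0],"grip": 0.4},
    {"angular": [0,0,0],"translation": [-0.8,0,0],"grip": 0.4},
    {"angular": [0,0,0],"translation": [-0.8,0,0],"grip": 0.4},
    {"angular": [0,0,0],"translation": [-0.8,0,0],"grip": 0.4}
  ]
}}

```text
time_s: 25.25
tcp_pos: [510.7, -270.1, 109.6]
eef_rot: [[-0.966, 0.26, 0.0], [0.26, 0.966, -0.0], [-0.0, -0.0, -1.0]]
contact_force: [0.4, -0.1, -5.3]
gripper_width: 59.4
gripper_force: 59.8
```

```bash
python3 m.py
```

```text
25.4 [ 510.837 -270.105  109.477] [ 0.563  0.622 -5.916] 59.6014880850586
[0.042 0.056 0.034 0.027] mean My body 0.040004267090859726
```

{"fn": "carry_out", "kwargs": {
  "motion": [
    {"angular": [0,0,0],"translation": [0.3,0,0],"grip": 0.4},
    {"angular": [0,0,0],"translation": [0.6,0,0],"grip": 0.4},
    {"angular": [0,0,0],"translation": [0.8,0,0],"grip": 0.4},
    {"angular": [0,0,0],"translation": [0.8,0,0],"grip": 0.4},
    {"angular": [0,0,0],"translation": [0.8,0,0],"grip": 0.4},
    {"angular": [0,0,0],"translation": [0.8,0,0],"grip": 0.4},
    {"angular": [0,0,0],"translation": [0.8,0,0],"grip": 0.4},
    {"angular": [0,0,0],"translation": [0.8,0,0],"grip": 0.4}
  ]
}}

```text
time_s: 26.25
tcp_pos: [434.0, -249.4, 109.2]
eef_rot: [[-0.966, 0.26, -0.0], [0.26, 0.966, 0.0], [0.0, 0.0, -1.0]]
contact_force: [0.1, -0.8, -6.0]
gripper_width: 59.6
gripper_force: 59.8
```

```bash
python3 m.py
```

```text
26.4 [ 433.843 -249.309  109.263] [ 0.404  0.784 -5.147] 59.79361498712816
[-0.003 -0.095  0.054 -0.004] mean My body -0.011800550207331739
```

{"fn": "carry_out", "kwargs": {
  "motion": [
    {"angular": [0,0,0],"translation": [-0.3,0,0],"grip": 0.4},
    {"angular": [0,0,0],"translation": [-0.6,0,0],"grip": 0.4},
    {"angular": [0,0,0],"translation": [-0.8,0,0],"grip": 0.4},
    {"angular": [0,0,0],"translation": [-0.8,0,0],"grip": 0.4},
    {"angular": [0,0,0],"translation": [-0.8,0,0],"grip": 0.4},
    {"angular": [0,0,0],"translation": [-0.8,0,0],"grip": 0.4},
    {"angular": [0,0,0],"translation": [-0.8,0,0],"grip": 0.4},
    {"angular": [0,0,0],"translation": [-0.8,0,0],"grip": 0.4}
  ]
}}

```text
time_s: 27.25
tcp_pos: [510.6, -270.1, 109.6]
eef_rot: [[-0.966, 0.26, 0.0], [0.26, 0.966, -0.0], [-0.0, -0.0, -1.0]]
contact_force: [-0.1, 0.2, -6.2]
gripper_width: 59.5
gripper_force: 59.8
```

```bash
python3 m.py
```

```text
27.4 [ 510.841 -270.09   109.477] [ 0.572  0.027 -5.232] 59.528051315785916
[ 0.05  -0.002  0.028  0.034] mean My body 0.02736718022364293
```

m3 shows a difference of about +0.05. One more brisk pair of strokes with longer averaging will settle it, and also covers the shake steps.

{"fn": "carry_out", "kwargs": {
  "motion": [
    {"angular": [0,0,0],"translation": [0.4,0,0],"grip": 0.4},
    {"angular": [0,0,0],"translation": [0.8,0,0],"grip": 0.4},
    {"angular": [0,0,0],"translation": [0.8,0,0],"grip": 0.4},
    {"angular": [0,0,0],"translation": [0.8,0,0],"grip": 0.4},
    {"angular": [0,0,0],"translation": [0.8,0,0],"grip": 0.4},
    {"angular": [0,0,0],"translation": [0.8,0,0],"grip": 0.4}
  ]
}}

```text
time_s: 28.05
tcp_pos: [434.4, -249.6, 109.4]
eef_rot: [[-0.966, 0.26, 0.001], [0.26, 0.966, -0.0], [-0.001, -0.0, -1.0]]
contact_force: [-1.3, -0.1, -5.9]
gripper_width: 59.8
gripper_force: 59.8
```

```bash
sed -i 's/range(4)/range(16)/' m.py; python3 m.py
```

```text
28.8 [ 433.718 -249.331  109.36 ] [-0.269 -0.122 -5.272] 60.034472409878
[-0.044 -0.071 -0.045 -0.035 -0.057 -0.03  -0.039 -0.077 -0.063 -0.037
 -0.067 -0.064 -0.032 -0.078 -0.059 -0.024] mean My body -0.051351971962427696
```

{"fn": "carry_out", "kwargs": {
  "motion": [
    {"angular": [0,0,0],"translation": [-0.4,0,0],"grip": 0.4},
    {"angular": [0,0,0],"translation": [-0.8,0,0],"grip": 0.4},
    {"angular": [0,0,0],"translation": [-0.8,0,0],"grip": 0.4},
    {"angular": [0,0,0],"translation": [-0.8,0,0],"grip": 0.4},
    {"angular": [0,0,0],"translation": [-0.8,0,0],"grip": 0.4},
    {"angular": [0,0,0],"translation": [-0.8,0,0],"grip": 0.4}
  ]
}}

```text
time_s: 29.45
tcp_pos: [510.3, -270.0, 109.5]
eef_rot: [[-0.966, 0.26, -0.0], [0.26, 0.966, 0.0], [0.0, 0.0, -1.0]]
contact_force: [0.3, -0.4, -5.0]
gripper_width: 59.8
gripper_force: 59.8
```

```bash
python3 m.py
```

```text
30.2 [ 510.949 -270.109  109.331] [ 0.034  0.514 -5.244] 59.50104159691947
[0.081 0.041 0.035 0.029 0.045 0.056 0.045 0.052 0.1   0.105 0.002 0.015
 0.041 0.07  0.093 0.058] mean My body 0.05432227834929515
```

The difference is +0.106, so m3 rattles. I'll carry it to the pose in front of the scanner.

{"fn": "carry_out", "kwargs": {
  "motion": [
    {"angular": [0,0,0],"translation": [-0.02,0.18,-0.035],"grip": 0.4},
    {"angular": [0,0,0],"translation": [-0.04,0.36,-0.035],"grip": 0.4},
    {"angular": [0,0,0],"translation": [-0.07,0.54,-0.035],"grip": 0.4},
    {"angular": [0,0,0],"translation": [-0.096,0.717,-0.035],"grip": 0.4}
  ]
}}

```text
time_s: 30.65
tcp_pos: [539.1, -202.7, 112.9]
eef_rot: [[-0.966, 0.26, 0.0], [0.26, 0.966, -0.0], [-0.0, 0.0, -1.0]]
contact_force: [-0.8, 0.6, -5.4]
gripper_width: 59.9
gripper_force: 59.8
```

{"fn": "carry_out", "kwargs": {
  "motion": [
    {"angular": [0,0,0],"translation": [-0.02,0.18,-0.035],"grip": 0.4},
    {"angular": [0,0,0],"translation": [-0.04,0.36,-0.035],"grip": 0.4},
    {"angular": [0,0,0],"translation": [-0.07,0.54,-0.035],"grip": 0.4},
    {"angular": [0,0,0],"translation": [-0.096,0.717,-0.035],"grip": 0.4},
    {"angular": [0,0,0],"translation": [-0.096,0.717,-0.035],"grip": 0.4}
  ]
}}

```text
time_s: 31.15
tcp_pos: [567.3, -135.0, 116.3]
eef_rot: [[-0.966, 0.258, 0.0], [0.258, 0.966, 0.0], [-0.0, 0.0, -1.0]]
contact_force: [-0.4, -0.1, -5.9]
gripper_width: 59.8
gripper_force: 59.8
```

{"fn": "carry_out", "kwargs": {
  "motion": [
    {"angular": [0,0,-0.05],"translation": [-0.02,0.18,-0.035],"grip": 0.4},
    {"angular": [0,0,-0.11],"translation": [-0.04,0.36,-0.035],"grip": 0.4},
    {"angular": [0,0,-0.17],"translation": [-0.07,0.54,-0.035],"grip": 0.4},
    {"angular": [0,0,-0.23],"translation": [-0.096,0.65,-0.035],"grip": 0.4},
    {"angular": [0,0,-0.279],"translation": [-0.096,0.717,-0.035],"grip": 0.4},
    {"angular": [0,0,-0.279],"translation": [-0.096,0.717,-0.035],"grip": 0.4},
    {"angular": [0,0,-0.279],"translation": [-0.096,0.717,-0.035],"grip": 0.4},
    {"angular": [0,0,-0.279],"translation": [-0.096,0.717,-0.035],"grip": 0.4}
  ]
}}

```text
time_s: 31.95
tcp_pos: [594.5, -70.5, 119.8]
eef_rot: [[-0.985, -0.172, -0.0], [-0.172, 0.985, -0.0], [0.0, -0.0, -1.0]]
contact_force: [-0.4, -0.2, -6.5]
gripper_width: 59.9
gripper_force: 59.8
```

```bash
python3 - <<'E'
from h import *
a=ctrl.snapshot("scene")[90:280,220:480];b=ctrl.snapshot("top")[100:270,190:420]
r=lambda i:cv2.resize(i,(390,285),interpolation=cv2.INTER_CUBIC)
cv2.imwrite("pics/s4.png",np.hstack([r(a),r(b)]));print(ctrl.state()["tcp_pos"],ctrl.state()["contact_force"])
E
```

```text
[594.53256213 -70.41952255 119.88163643] [ 0.65850109  0.68407806 -6.11408142]
```

View pics/s4.png

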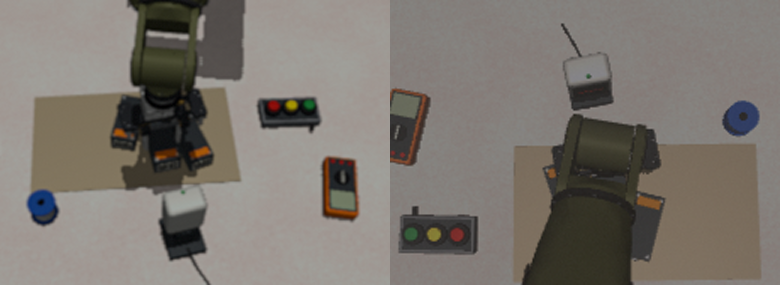

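The module is held level and square in front of the scanner, with its label end about 80 mm from the window. The other two modules are standing on the mat, so I'm handing in.

```bash
python3 -c "
from bench import ctrl
print(ctrl.hand_in())"
```

```text
the job is handed in; nothing more can be done
None
```

I pressed yellow, red and green in that order. The rattling module was m3, the rightmost from the robot, and I handed the job in holding it about 80 mm in front of the scanner window, with the two silent modules back in place; hand-in returned no verdict.

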